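# Brace the cinnamon jar and unscrew its tight lid

## Task

Stand the red-lidded jar of cinnamon sticks in the square pocket of the wooden bracing block, fully home and upright, so that it cannot spin; then unscrew its tight lid anticlockwise, stop turning once the threads let go, and lift the lid off with the jar left seated in the block. Finish while still holding the lid level, straight over the jar's open mouth, with two or three centimetres of clear air between them; do not put it down or let go. Leave the green-lidded jar and all the other things on the counter where they are.

Things in the scene. Friction and masses are not known exactly. Their poses are not given: they have to be found in the camera images.
- jar: Loose square glass jar of cinnamon sticks, 0.22 to 0.45 kg; body 60 x 60 mm, 74 mm high, shoulder narrowing to 81 mm, round neck above. Origin: centre of its underside; z up; x and y square to its flat sides. Starts upright on the counter, red lid screwed tight. Standing free it just spins along with the lid. It may be lifted and carried by the lid, pinched across it.
- lid: Loose red round lid, 60 mm across, 22 mm high, 50 g; white mark on top along its own x. Origin: centre of its underside; z up. Screwed tight, its underside is 84 mm above the jar's underside and its x lines up with the jar's x. Turns anticlockwise seen from above (about +z) to open, with roughly 0.2 N m. May be turned in strokes with regrasps: it stays where it is left.
- lid_top (a point): Centre of the lid's top, 22 mm above its underside. A sprung rubber ring pushes the lid up with 8 N. It rises 2 mm over the first 1.3 rad (75 degrees) of turn from tight, against the jar; there the threads let go and the spring lifts it about 2 mm more. It comes off at any turn from 1.3 to 1.75 rad (a stop); 1.5 is best. Pulled earlier, it lifts the whole jar.
- jar_mouth (a point): Centre of the jar's mouth, 103 mm above its underside, on its axis: the top of the rubber ring with the lid on. With the lid off the ring rises 4 mm, to 107 mm. Hidden under the lid at the start.
- nest: Fixed beech bracing block, 130 x 130 mm, 42 mm high, with a square pocket in the middle of its top, 64 x 64 mm (the jar has 2 mm of play on each side), 32 mm deep, its mouth chamfered by 4 mm. Origin: centre of its underside; x and y square to its sides and to the pocket's. The jar fits any of the four ways round.
- nest_floor (a point): Centre of the floor of the pocket, 10 mm above the counter; the jar's underside rests here when fully home.
- allspice_jar: Bystander: jar of the same shape, with dark round berries and a green lid (106 mm high in all). Origin: centre of its underside.
- rolling_pin: Bystander: beech rolling pin, 54 mm thick, 394 mm long along its y. Origin: under its middle, on the counter.
- pie_tin: Bystander: empty aluminium pie tin, 210 mm across, 32 mm high. Origin: centre of its underside.
- ramekin: Bystander: white ceramic ramekin, 76 mm across, 45 mm high. Origin: centre of its underside.
- cutter: Bystander: round steel pastry cutter, 68 mm across, 35 mm high. Origin: centre of its underside.
- bowl: Bystander: white bowl of diced apple, 230 mm across, 85 mm high. Origin: centre of its underside.
- cinnamon: Bystander: two loose cinnamon sticks side by side, 124 x 28 mm, 14 mm high, lying along its x. Origin: under their middle, on the counter.
- spoon: Bystander: wooden spoon lying along its x, handle to -x. Origin: under it, on the counter.
Mind the look-alikes: they are no part of the job. What is shaped like the jar but orange is not meant.

How it is judged:
By the outcome, as a careful person would: the job done as asked, in the order asked, and still so for the second after the job is handed in, while the arm keeps its last pose, push and grip.
It also fails if it takes over 58 s, if anything falls off the work surface, if the arm or the gripper's body presses on something with over 40 N, if the wrist force passes 120 N, or if a joint passes its speed limit or range.

## Robot

A 6-joint arm with a two-finger parallel gripper is mounted at the origin on the work surface. World frame = base frame: x ahead of the robot, y to its left, z up, the work surface at z = 0. Lengths are in m, angles in rad, forces in N, time in s.
With the tool pointing down it reaches from about 0.3 to 0.875 m from the base axis. Payload 4.2 kg.
Tool frame: the origin (TCP) lies midway between the tips of the shut fingers; the grasp point (between the pads) lies 19 mm behind it; z points along the fingers, y is the line along which they close (so a half turn about z gives the same grasp; the last joint's range is limited). The gripper opens to 85 mm and grips with 20 to 120 N. Pads are 22 mm wide; open, the fingers measure 114 mm over their backs; the gripper's body (76 mm by 85 mm) begins 54 mm behind the grasp point. The pads swing forward as they close: fully open they stand 13 mm farther back than shut.
Start: joints at [1.165, 0.32, 1.565, -0, 1.257, -0.02], TCP at [0.216, 0.533, 0.231] pointing down, gripper open.
Joint ranges: [-3.11, 3.11], [-0.84, 2.01], [0.21, 2.61], [-1.34, 4.49], [0.05, 2.63], [-2.56, 2.56]. Speed limits (rad/s): [2.57, 2.57, 3.14, 3.14, 3.14, 3.14].

## Interface

Orientations are given as a 3x3 rotation matrix whose columns are the frame's x, y, z axes.
In Python, from rig import ctrl gives the robot as it stands. The module is installed in compiled form; this text tells all that it offers.
- The arm moves only by the shell command python3 -m jog 'ROWS'. ROWS is JSON, a list of rows, each a list of 3 entries, a list of its own where there are three numbers: the shift along the tool's x, y, z in cm, then the turn, a rotation vector about the tool's x, y, z in rad, then the opening in per cent of the stroke, from 0 (shut) to 100 (fully open). In form: [[[x, y, z], [rx, ry, rz], fingers], ...]. A call has 1 to 12 rows; each row is the pose to reach, as a shift and turn from the pose commanded when the call began, along the tool's axes at that moment; what a row does not reach only later rows make up. A row lasts 1/10 s, in which the tool goes at most 50 mm and 8.59 degrees, less where a joint would pass 70% of its speed; a pose out of reach is approached as far as the arm can. A call with a gripper value outside its range is refused whole. The fingers move at their own pace and stop on an object; the grip force is fixed at half the most. Time passes only in rows, so rows that repeat a pose let the fingers close. It gives the time, the measured TCP pose, the force, the opening and the grip force at its end, in the units of the state.
- ctrl.observe(): the state, without advancing time (a new reading comes with each control period).
- ctrl.snapshot(name): name is "scene" or "top"; returns a dict with "image" (420x560x3 uint8, red, green, blue), "fovy" (degrees; the focal length in pixels is half the picture's height over the tangent of half this angle, whatever the lens; pixels are square), "cx", "cy" (the principal point, pixels), "eye" and "orientation" of the camera in the world. Camera axes: x right, y down, z forward; pixel columns grow to the right and rows downward; lengths in m; the calibration is good to about 2 mm. A picture is of the moment at which its call begins. There is no depth.
- ctrl.finish_job(): hands the job in; it is judged then, once.
Trained networks look in the newest picture that a camera, given by its name, has taken for a name from the list of things; names that differ only in an ending like _2 or _b are one class to them, and where a whole thing is asked for, a point or a joint stands for the part that bears it (a point fixed in the world has none). Each returns a list of dicts, best first, with "score" (0 to 1); they miss things now and then, are a little off and sometimes report something else, mostly with a low value. They report only what shows in the picture. A call takes as long as a camera call. They do not tell look-alikes from the thing itself.
- ctrl.find_in(target, camera): "rect" ([centre column, centre row, width, height] in pixels, round what is visible of it).
- ctrl.mark_of(target, camera): "location" ([column, row] in pixels: a listed point, or the origin of a listed thing).
The state is a dict: "time_s": time; "joints": joint angles; "qd": joint speeds; "tau": joint torques, N m; "tcp_pos": TCP position; "eef_rot": TCP orientation; "force": force on the tool from outside, world axes, zero at the start; "wrist_torque": the same for the moment, N m; "grip_width": finger opening in m; "gripper_force": force on a finger pad.
Only numpy, scipy, OpenCV 4.12 (cv2) and the standard library are available. Lean on these libraries where they do the work, as an engineer would, in place of code of your own. Each camera call takes 0.05 s, during which the arm holds its last target. There are 200 camera calls.

## Working session

There is one attempt and no reset: what is moved stays moved. The work goes in short steps, Python scripts to look and compute and a shell command to move; the robot and the scene stay as the last step left them, time stands still between calls to the robot, and variables do not carry over. Pictures are saved under pics/ and viewed, at most 10 in all, crops included, and the job is handed in when it is done.

```bash
mkdir -p pics; cat > h.py <<'E'
import numpy as np, cv2
from rig import ctrl
def ray(s,px):
    f=s["image"].shape[0]/2/np.tan(np.radians(s["fovy"])/2)
    d=np.array([(px[0]-s["cx"])/f,(px[1]-s["cy"])/f,1.]); return np.array(s["eye"]),np.array(s["orientation"])@d
def at(s,px,z):
    e,d=ray(s,px); return e+d*(z-e[2])/d[2]
def proj(s,p):
    f=s["image"].shape[0]/2/np.tan(np.radians(s["fovy"])/2)
    c=np.array(s["orientation"]).T@(np.array(p)-s["eye"]); return np.array([s["cx"],s["cy"]])+f*c[:2]/c[2]
def save(s,n): cv2.imwrite(f"pics/{n}.png",cv2.cvtColor(s["image"],cv2.COLOR_RGB2BGR))
E
python3 - <<'E'
from h import *
np.set_printoptions(precision=4,suppress=True)
for c in ("scene","top"):
    s=ctrl.snapshot(c); save(s,c+"0"); print(c,s["fovy"],s["cx"],s["cy"],s["eye"],s["orientation"])
    for n,z in (("lid_top",.106),("jar",0),("nest",0),("nest_floor",.01),("allspice_jar",0)):
        for r in ctrl.mark_of(n,c)[:3]: print(n,r["score"],r["location"],at(s,r["location"],z))
o=ctrl.observe();print(o["tcp_pos"],o["eef_rot"],o["time_s"])
E
```

```text
scene 45.93709711199767 279.5777681288768 214.79056371736527 [1.451  0.5861 0.8922] [[-0.5449  0.503  -0.6708]
 [ 0.8382  0.3476 -0.4202]
 [ 0.0219 -0.7913 -0.6111]]
lid_top 0.74 [338.3, 223.7] [0.5339 0.1889 0.106 ]
jar 0.86 [324.5, 287.5] [0.6557 0.2254 0.    ]
jar 0.7 [335.2, 255.6] [0.5366 0.1922 0.    ]
nest 0.97 [209.1, 207.2] [ 0.5603 -0.2212  0.    ]
nest 0.18 [338.2, 223.9] [ 0.4112  0.1355 -0.    ]
nest_floor 0.87 [215.3, 205.1] [ 0.5518 -0.2037  0.01  ]
nest_floor 0.28 [129.5, 203.9] [ 0.6914 -0.4158  0.01  ]
allspice_jar 0.65 [283.2, 229.5] [0.5229 0.0183 0.    ]
top 56.12208504280501 282.0572281852415 209.30220482997007 [0.4531 0.0009 1.0464] [[-0.0189 -0.9911  0.1317]
 [-0.9995  0.0223  0.0244]
 [-0.0271 -0.1311 -0.991 ]]
lid_top 0.71 [213.2, 226.0] [0.5413 0.1905 0.106 ]
jar 0.89 [203.7, 187.9] [0.6556 0.2383 0.    ]
jar 0.65 [214.2, 307.1] [0.339  0.2084 0.    ]
jar 0.63 [221.3, 232.7] [0.5328 0.1901 0.    ]
nest 0.66 [371.6, 219.4] [ 0.5598 -0.2106  0.    ]
nest 0.23 [382.7, 296.1] [ 0.3599 -0.2295  0.    ]
nest_floor 0.86 [372.0, 222.1] [ 0.5516 -0.2093  0.01  ]
allspice_jar 0.93 [284.3, 237.9] [0.5155 0.0221 0.    ]
allspice_jar 0.3 [214.1, 227.4] [0.5474 0.2095 0.    ]
[0.2164 0.5327 0.2313] [[-0.9265  0.3763  0.    ]
 [ 0.3763  0.9265  0.0001]
 [-0.      0.0001 -1.    ]] 0.6
```

```bash
python3 -c "
import cv2,numpy as np
a=cv2.imread('pics/scene0.png');b=cv2.imread('pics/top0.png')
cv2.imwrite('pics/both0.png',cv2.resize(np.vstack([a,b]),(800,1200))[:600]);cv2.imwrite('pics/topb.png',cv2.resize(b,(800,600)))"
```

```text
(no output)
```

View pics/topb.png

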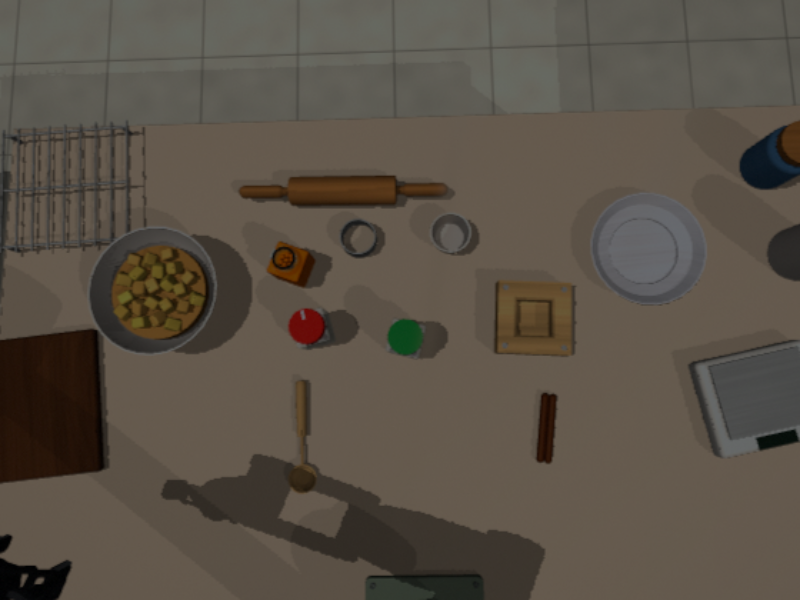

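View pics/both0.png

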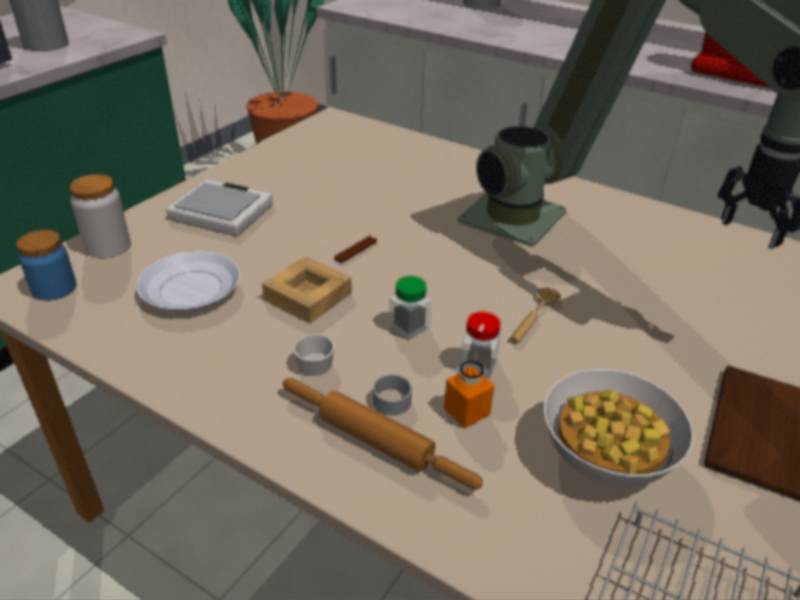

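Top view (800x600 scale): red lid (307,326), green lid (405,337), nest (534,319), orange look-alike (291,263). The scene view agrees. Next I'll get the yaws from rectified crops.

```bash
python3 - <<'E'
from h import *
np.set_printoptions(precision=4,suppress=True)
def rect(s,c,z,h=.09,n=300):
    w=[(c[0]+h,c[1]+h),(c[0]+h,c[1]-h),(c[0]-h,c[1]-h),(c[0]-h,c[1]+h)]
    src=np.float32([proj(s,(x,y,z)) for x,y in w]); H=cv2.getPerspectiveTransform(src,np.float32([[0,0],[n,0],[n,n],[0,n]]))
    return cv2.warpPerspective(s["image"],H,(n,n),flags=cv2.INTER_CUBIC)
# picture: up=+x, left=+y, 0.6 mm/px
def tow(px,c,h=.09,n=300): return c[0]+h-px[1]*2*h/n, c[1]+h-px[0]*2*h/n
C=(.54,.19);N=(.552,-.209);rows=[]
for cam in("scene","top"):
    s=ctrl.snapshot(cam); L=rect(s,C,.106);B=rect(s,N,.042);rows.append(np.hstack([L,B]))
    i=L.astype(int); m=((i[...,0]>110)&(i[...,1]<50)&(i[...,2]<50)).astype(np.uint8)
    k=cv2.findContours(m,0,1)[0];k=max(k,key=cv2.contourArea);(x,y),r=cv2.minEnclosingCircle(k);print(cam,"red",tow((x,y),C),r*.6)
    hsv=cv2.cvtColor(B,cv2.COLOR_RGB2HSV);m=((hsv[...,1]>95)).astype(np.uint8)
    k=cv2.findContours(m,0,1)[0];k=max(k,key=cv2.contourArea);q=cv2.minAreaRect(k);print("nest",tow(q[0],N),np.array(q[1])*.6,q[2])
im=np.vstack(rows);cv2.imwrite("pics/rect1.png",cv2.cvtColor(im,cv2.COLOR_RGB2BGR))
E
```

```text
scene red (0.5496, 0.19450000000000003) 38.639547729492186
nest (0.5622000183105469, -0.1963999816894531) [154.8 159.6] 0.0Traceback (most recent call last):
  File "<stdin>", line 13, in <module>
ValueError: max() iterable argument is empty
```

```bash
python3 - <<'E'
from h import *
def rect(s,c,z,h=.09,n=300):
    w=[(c[0]+h,c[1]+h),(c[0]+h,c[1]-h),(c[0]-h,c[1]-h),(c[0]-h,c[1]+h)]
    src=np.float32([proj(s,(x,y,z)) for x,y in w]); H=cv2.getPerspectiveTransform(src,np.float32([[0,0],[n,0],[n,n],[0,n]]))
    return cv2.warpPerspective(s["image"],H,(n,n),flags=cv2.INTER_CUBIC)
C=(.54,.19);N=(.552,-.209);rows=[]
for cam in("scene","top"):
    s=ctrl.snapshot(cam)
    rows.append(np.hstack([rect(s,C,.106),rect(s,N,.042)]))
im=np.vstack(rows);cv2.imwrite("pics/rect1.png",cv2.cvtColor(im,cv2.COLOR_RGB2BGR))
i=rows[1][:,:300].astype(int);m=((i[...,0]>90)&(i[...,0]>2.5*i[...,1])&(i[...,2]<.5*i[...,0])).astype(np.uint8)
k=max(cv2.findContours(m,0,1)[0],key=cv2.contourArea);(x,y),r=cv2.minEnclosingCircle(k);print("red top px",x,y,r,"world",C[0]+.09-y*.0006,C[1]+.09-x*.0006)
E
```

```text
red top px 150.84197998046875 155.0167999267578 49.19294357299805 world 0.5369899200439453 0.1894948120117188
```

View pics/rect1.png

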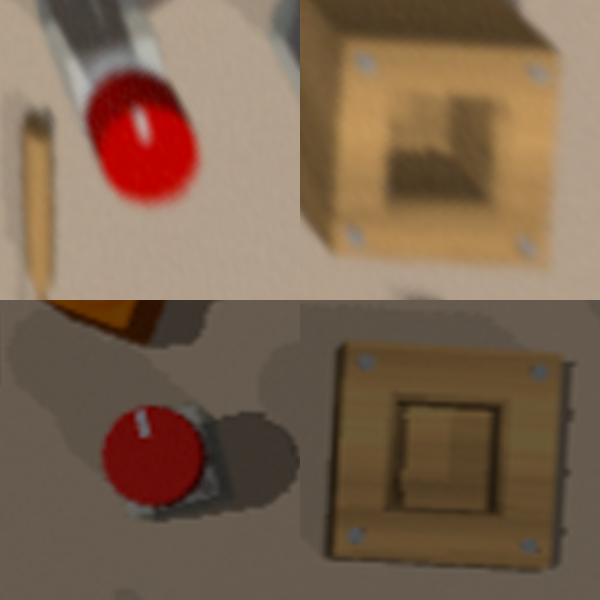

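Measured: lid at (0.537, 0.190), yaw about 0.28. Nest at (0.5495, -0.207), yaw about -0.057, which matches the networks and the given sizes. Now moving above the jar.

```bash
cat >> h.py <<'E'
def to(p,phi,o=None):
    "shift cm in tool axes and rz to bring TCP to p with tool-y heading phi"
    o=o or ctrl.observe();R=np.array(o["eef_rot"]);d=R.T@(np.array(p)-o["tcp_pos"])*100
    cur=np.arctan2(R[1,1],R[0,1]);print("shift",d.round(2),"rz",round(-((phi-cur+np.pi)%(2*np.pi)-np.pi),3),"phi",cur.round(3),"q",np.round(o["joints"],2),"w",o["grip_width"],"t",o["time_s"])
E
python3 -m jog '[[[-42.6,-19.6,0],[0,0,2.0],100],[[-42.6,-19.6,0],[0,0,2.0],100],[[-42.6,-19.6,0],[0,0,2.0],100],[[-42.6,-19.6,0],[0,0,2.0],100],[[-42.6,-19.6,0],[0,0,2.0],100],[[-42.6,-19.6,0],[0,0,2.0],100],[[-42.6,-19.6,0],[0,0,2.0],100],[[-42.6,-19.6,0],[0,0,2.0],100],[[-42.6,-19.6,0],[0,0,2.0],100],[[-42.6,-19.6,0],[0,0,2.0],100],[[-42.6,-19.6,0],[0,0,2.0],100],[[-42.6,-19.6,0],[0,0,2.0],100]]'
python3 -c "
from h import *
to((.5372,.1903,.13),-.815)"
```

```text
time_s: 2.0
tcp_pos: [0.538, 0.1899, 0.2311]
eef_rot: [[0.584, 0.812, -0.0], [0.812, -0.584, 0.0], [-0.0, -0.0, -1.0]]
force: [-0.2, -0.4, -0.7]
grip_width: 0.0852
gripper_force: 0.0
shift [-1.000e-02 -8.000e-02  1.011e+01] rz 0.192 phi -0.623 q [0.32 0.31 1.58 0.   1.25 0.94] w 0.0852216636083445 t 2.0
```

```bash
python3 -m jog '[[[0,-0.1,0],[0,0,0.19],100],[[0,-0.1,4],[0,0,0.19],100],[[0,-0.1,8],[0,0,0.19],100],[[0,-0.1,11],[0,0,0.19],100],[[0,-0.1,13.5],[0,0,0.19],100],[[0,-0.1,15.5],[0,0,0.19],100],[[0,-0.1,15.5],[0,0,0.19],80],[[0,-0.1,15.5],[0,0,0.19],72],[[0,-0.1,15.5],[0,0,0.19],0],[[0,-0.1,15.5],[0,0,0.19],0],[[0,-0.1,15.5],[0,0,0.19],0],[[0,-0.1,15.5],[0,0,0.19],0]]'
python3 - <<'E'
from h import *
to((.5372,.1903,.236),-.815)
s=ctrl.snapshot("scene");u,v=proj(s,(.537,.19,.08)).astype(int)
im=s["image"][v-70:v+70,u-80:u+80];cv2.imwrite("pics/grip.png",cv2.cvtColor(cv2.resize(im,None,fx=4,fy=4,interpolation=2),4))
E
```

```text
time_s: 3.2
tcp_pos: [0.5374, 0.1915, 0.0775]
eef_rot: [[0.721, 0.693, 0.003], [0.693, -0.721, 0.001], [0.002, 0.001, -1.0]]
force: [1.1, -3.1, 3.8]
grip_width: 0.0585
gripper_force: 65.5
shift [ -0.06   0.1  -15.85] rz 0.01 phi -0.805 q [ 0.32  0.45  1.79 -0.    0.9   1.13] w 0.05848791787939986 t 3.2
```

View pics/grip.png

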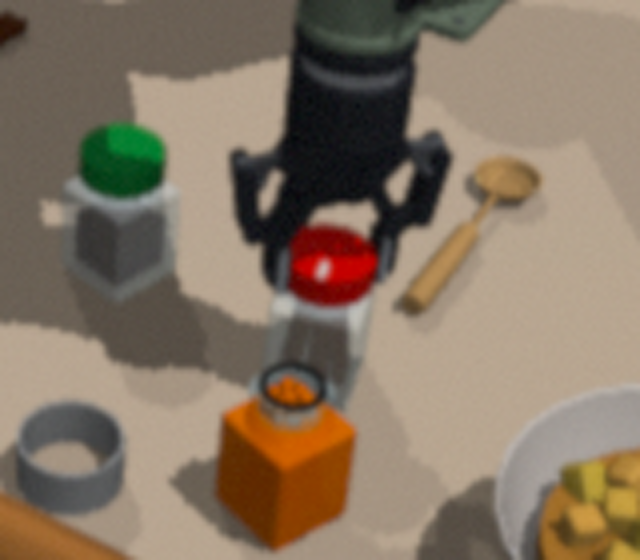

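Gripped across the lid (lid at (330,265) in the crop). Lifting and carrying.

```bash
python3 -m jog '[[[0,0,-0.5],[0,0,0],0],[[0,0,-1.5],[0,0,0],0],[[0,0,-3],[0,0,0],0],[[0,0,-5],[0,0,0],0],[[0,0,-7.5],[0,0,0],0],[[0,0,-10],[0,0,0],0],[[0,0,-12.5],[0,0,0],0],[[0,0,-14.5],[0,0,0],0],[[0,0,-15.5],[0,0,0],0],[[0,0,-16],[0,0,0],0],[[0,0,-16],[0,0,0],0]]'
python3 -c "
from h import *
to((.5495,-.2072,.236),-1.152)"
```

```text
time_s: 4.35
tcp_pos: [0.5362, 0.1915, 0.2361]
eef_rot: [[0.721, 0.693, -0.001], [0.693, -0.721, 0.0], [-0.0, -0.0, -1.0]]
force: [0.3, -0.5, -4.0]
grip_width: 0.0585
gripper_force: 65.3
shift [-2.668e+01  2.966e+01  1.000e-02] rz 0.347 phi -0.805 q [0.32 0.31 1.57 0.   1.26 1.13] w 0.05847189938636868 t 4.35
```

```bash
python3 -m jog '[[[-1,1.1,0],[0,0,0],0],[[-3,3.3,0],[0,0,0.03],0],[[-6,6.7,0],[0,0,0.07],0],[[-9,10,0],[0,0,0.12],0],[[-12,13.3,0],[0,0,0.17],0],[[-15,16.7,0],[0,0,0.22],0],[[-18,20,0],[0,0,0.27],0],[[-21,23.3,0],[0,0,0.32],0],[[-23.6,26.2,0],[0,0,0.345],0],[[-25.5,28.3,0],[0,0,0.345],0],[[-26.4,29.4,0],[0,0,0.345],0],[[-26.7,29.65,0],[0,0,0.345],0]]'
python3 -m jog '[[[0,0,3],[0,0,0],0],[[0,0,6],[0,0,0],0],[[0,0,7.5],[0,0,0],0],[[0,0,8],[0,0,0],0],[[0,0,8],[0,0,0],0],[[0,0,8],[0,0,0],0]]'
python3 - <<'E'
from h import *
to((.5495,-.2072,.086),-1.152)
o=[]
for c,f in(("scene",5),("top",5)):
    s=ctrl.snapshot(c);u,v=proj(s,(.5495,-.2072,.09)).astype(int)
    o.append(cv2.resize(s["image"][v-60:v+60,u-40:u+40],None,fx=f,fy=f,interpolation=2))
    for r in ctrl.mark_of("jar",c)[:2]: print(c,r,at(s,r["location"],.08))
cv2.imwrite("pics/over.png",cv2.cvtColor(np.hstack(o),4))
E
```

```text
time_s: 5.55
tcp_pos: [0.5488, -0.2089, 0.2351]
eef_rot: [[0.914, 0.406, -0.002], [0.406, -0.914, 0.001], [-0.001, -0.002, -1.0]]
force: [-0.0, 0.8, -3.9]
grip_width: 0.059
gripper_force: 65.7
time_s: 6.15
tcp_pos: [0.5503, -0.207, 0.1574]
eef_rot: [[0.912, 0.409, 0.002], [0.409, -0.912, -0.0], [0.002, 0.001, -1.0]]
force: [-0.4, -0.7, -3.9]
grip_width: 0.0581
gripper_force: 65.8
shift [-0.09 -0.02  7.14] rz 0.003 phi -1.149 q [-0.38  0.39  1.65  0.    1.1   0.77] w 0.058129653138936206 t 6.15
scene {'location': [213.4, 182.9], 'score': 0.86} [ 0.54160921 -0.21382015  0.08      ]
scene {'location': [328.0, 288.3], 'score': 0.73} [0.72474692 0.26548059 0.08      ]
top {'location': [205.1, 186.9], 'score': 0.83} [0.6425594  0.21660174 0.08      ]
top {'location': [376.7, 218.7], 'score': 0.46} [ 0.55309688 -0.20696157  0.08      ]
```

View pics/over.png

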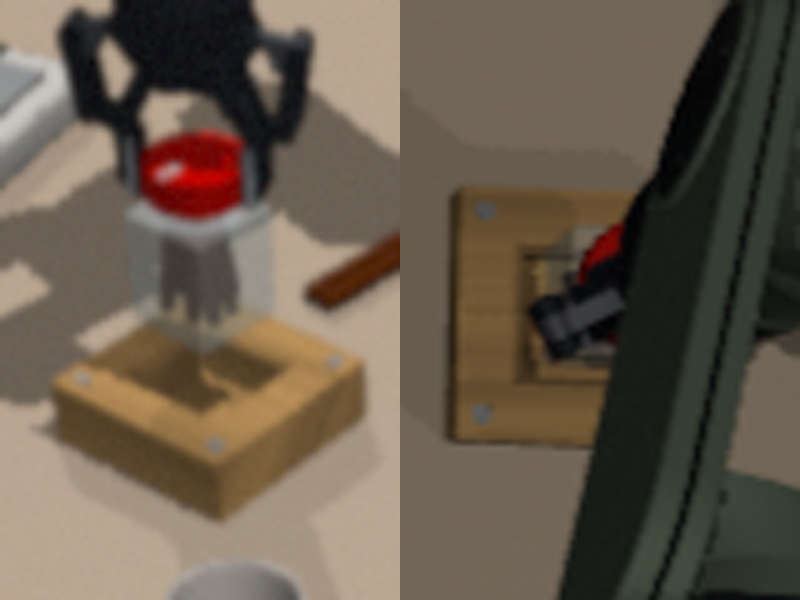

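The jar hangs upright over the pocket, roughly aligned with it (lid at (195,170), pocket centre at (200,375) in the crop). I'll check with a wireframe overlay.

```bash
python3 - <<'E'
from h import *
s=ctrl.snapshot("scene");u,v=proj(s,(.5495,-.2072,.08)).astype(int)
f=8;x0,y0=u-40,v-37
im=np.ascontiguousarray(cv2.resize(s["image"][y0:y0+75,x0:x0+80],None,fx=f,fy=f,interpolation=2))
def box(c,yaw,w,z,col):
    a=yaw+np.pi/4+np.arange(4)*np.pi/2;r=w/np.sqrt(2)
    p=[(proj(s,(c[0]+r*np.cos(t),c[1]+r*np.sin(t),z))+.5-[x0,y0])*f for t in a]
    cv2.polylines(im,[np.int32(p)],True,col,1)
for z in(.080,.154):box((.5495,-.2072),-.057,.06,z,(0,0,255))
for w in(.13,.072):box((.5495,-.2072),-.057,w,.042,(0,255,0))
box((.5495,-.2072),-.057,.064,.038,(0,255,0));box((.5495,-.2072),-.057,.13,.0,(0,255,0))
cv2.imwrite("pics/wire.png",cv2.cvtColor(im,4))
E
```

```text
(no output)
```

View pics/wire.png

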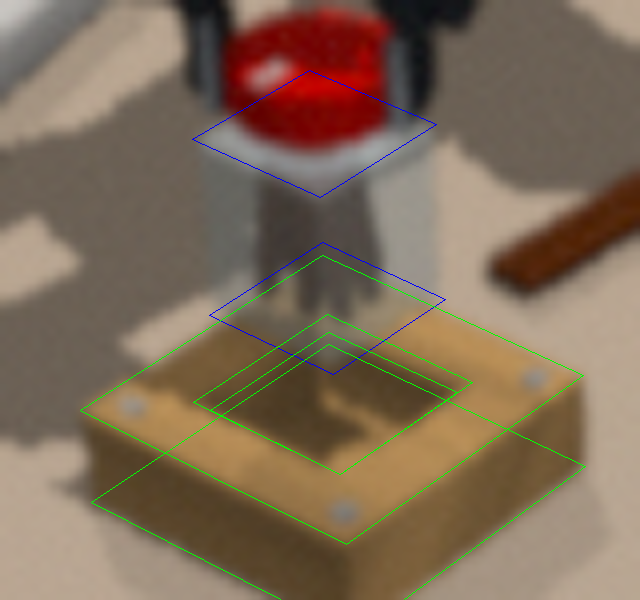

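Nest wireframe fits and the jar sits within about 1–2 mm of its wire. Lowering in stages, watching force.

```bash
python3 -m jog '[[[0,0,1.5],[0,0,0],0],[[0,0,3],[0,0,0],0],[[0,0,3.6],[0,0,0],0],[[0,0,4],[0,0,0],0],[[0,0,4.3],[0,0,0],0],[[0,0,4.6],[0,0,0],0],[[0,0,4.6],[0,0,0],0]]'; python3 -c "
from h import *
o=ctrl.observe();print(o['force'],o['wrist_torque']);to((.5495,-.2072,.086),-1.152)"
```

```text
time_s: 7.1
tcp_pos: [0.5494, -0.2073, 0.1101]
eef_rot: [[0.913, 0.409, -0.0], [0.409, -0.913, 0.0], [-0.0, -0.0, -1.0]]
force: [-0.6, 0.7, -5.1]
grip_width: 0.0584
gripper_force: 65.9
[-0.55185213  0.72950396 -5.05770053] [0.12899729 0.03982558 0.02753793]
shift [ 0.02 -0.01  2.41] rz 0.002 phi -1.15 q [-0.38  0.44  1.71  0.    1.    0.77] w 0.05841549556836161 t 7.1
```

Bottom at about 34 mm, inside the mouth, with no contact force. Continuing.

```bash
python3 -m jog '[[[0,0,0.5],[0,0,0],0],[[0,0,1],[0,0,0],0],[[0,0,1.4],[0,0,0],0],[[0,0,1.8],[0,0,0],0],[[0,0,2.1],[0,0,0],0],[[0,0,2.25],[0,0,0],0],[[0,0,2.25],[0,0,0],0]]'; python3 -c "
from h import *
o=ctrl.observe();print(o['force'],o['wrist_torque']);to((.5495,-.2072,.086),-1.152)"
```

```text
time_s: 7.8
tcp_pos: [0.5494, -0.2073, 0.0877]
eef_rot: [[0.913, 0.408, -0.0], [0.408, -0.913, 0.0], [-0.0, -0.0, -1.0]]
force: [1.4, 0.6, -4.8]
grip_width: 0.0586
gripper_force: 65.9
[ 1.4046303   0.61796705 -4.82166031] [0.0912401  0.04540834 0.02997356]
shift [ 0.01 -0.01  0.17] rz 0.002 phi -1.15 q [-0.38  0.46  1.73  0.    0.95  0.77] w 0.058590223107524785 t 7.8
```

```bash
python3 -m jog '[[[0,0,0.1],[0,0,0],0],[[0,0,0.15],[0,0,0],0],[[0,0,0.2],[0,0,0],0],[[0,0,0.25],[0,0,0],0],[[0,0,0.25],[0,0,0],0]]'; python3 -c "
from h import *
o=ctrl.observe();print(o['force'],o['wrist_torque']);to((.5495,-.2072,.086),-1.152)"
```

```text
time_s: 8.3
tcp_pos: [0.5498, -0.208, 0.0869]
eef_rot: [[0.913, 0.409, 0.001], [0.409, -0.913, -0.001], [0.001, 0.002, -1.0]]
force: [-3.0, -0.2, 8.1]
grip_width: 0.0589
gripper_force: 66.8
[-3.01892734 -0.22384629  8.13151887] [-0.00492047  0.61223772  0.06655214]
shift [ 0.01 -0.09  0.09] rz 0.002 phi -1.15 q [-0.38  0.46  1.73 -0.    0.94  0.77] w 0.05892738002166089 t 8.3
```

Fully home (contact 8 N, 9.4 mm above counter grasp height). Unscrew.

```bash
python3 -m jog '[[[0,0,0],[0,0,-0.08],0],[[0,0,-0.02],[0,0,-0.16],0],[[0,0,-0.03],[0,0,-0.24],0],[[0,0,-0.04],[0,0,-0.32],0],[[0,0,-0.06],[0,0,-0.4],0],[[0,0,-0.07],[0,0,-0.48],0],[[0,0,-0.08],[0,0,-0.56],0],[[0,0,-0.1],[0,0,-0.64],0],[[0,0,-0.11],[0,0,-0.72],0],[[0,0,-0.12],[0,0,-0.8],0],[[0,0,-0.13],[0,0,-0.88],0],[[0,0,-0.14],[0,0,-0.96],0]]'; python3 - <<'E'
from h import *
o=ctrl.observe();print(o['force'],o['wrist_torque']);to((.5495,-.2072,.086),-1.15+1.55)
s=ctrl.snapshot("scene");u,v=proj(s,(.5495,-.2072,.08)).astype(int)
cv2.imwrite("pics/turn1.png",cv2.cvtColor(cv2.resize(s["image"][v-37:v+37,u-40:u+40],None,fx=6,fy=6,interpolation=2),4))
E
```

```text
time_s: 9.5
tcp_pos: [0.5503, -0.2072, 0.0883]
eef_rot: [[0.186, 0.983, 0.003], [0.983, -0.186, -0.0], [0.0, 0.003, -1.0]]
force: [-2.6, 1.3, 5.8]
grip_width: 0.0586
gripper_force: 66.9
[-2.61146193  1.28252586  5.83869086] [ 0.26875104  0.41497925 -0.07945861]
shift [-0.01 -0.08  0.23] rz -0.587 phi -0.187 q [-0.38  0.46  1.73  0.    0.95 -0.19] w 0.05859140274358778 t 9.5
```

View pics/turn1.png

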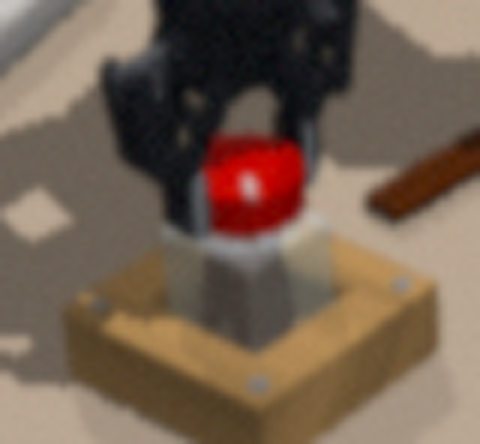

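Jar still seated and the lid mark has swung to (250,185). Finishing the turn to about 1.55 in total.

```bash
python3 -m jog '[[[0,0,-0.01],[0,0,-0.08],0],[[0,0,-0.02],[0,0,-0.16],0],[[0,0,-0.04],[0,0,-0.24],0],[[0,0,-0.05],[0,0,-0.32],0],[[0,0,-0.07],[0,0,-0.4],0],[[0,0,-0.09],[0,0,-0.48],0],[[0,0,-0.11],[0,0,-0.55],0],[[0,0,-0.12],[0,0,-0.59],0],[[0,0,-0.12],[0,0,-0.59],0]]'; python3 - <<'E'
from h import *
o=ctrl.observe();print(o['force'],o['wrist_torque']);to((.5495,-.2072,.086),-1.15+1.55)
E
```

```text
time_s: 10.45
tcp_pos: [0.5499, -0.2072, 0.0892]
eef_rot: [[-0.39, 0.921, 0.002], [0.921, 0.39, -0.0], [-0.001, 0.001, -1.0]]
force: [-2.4, 1.6, 6.5]
grip_width: 0.0587
gripper_force: 66.8
[-2.41976403  1.59581554  6.52639288] [ 0.19150487  0.51399591 -0.02425154]
shift [ 0.02 -0.04  0.32] rz 0.0 phi 0.4 q [-0.38  0.46  1.73  0.    0.95 -0.78] w 0.058686243176811474 t 10.45
```

```bash
python3 -m jog '[[[0,0,-0.1],[0,0,0],0],[[0,0,-0.2],[0,0,0],0],[[0,0,-0.3],[0,0,0],0],[[0,0,-0.4],[0,0,0],0],[[0,0,-0.5],[0,0,0],0],[[0,0,-0.6],[0,0,0],0],[[0,0,-0.7],[0,0,0],0],[[0,0,-0.7],[0,0,0],0],[[0,0,-0.7],[0,0,0],0]]'; python3 - <<'E'
from h import *
o=ctrl.observe();print(o['force'],o['wrist_torque']);to((.5495,-.2072,.086),-1.15+1.55)
E
```

```text
time_s: 11.35
tcp_pos: [0.5496, -0.2074, 0.0949]
eef_rot: [[-0.389, 0.921, 0.0], [0.921, 0.389, 0.0], [-0.0, 0.0, -1.0]]
force: [-0.8, -0.4, 0.2]
grip_width: 0.0583
gripper_force: 66.2
[-0.78912968 -0.43072087  0.16751556] [-0.00505746  0.04237805 -0.04449387]
shift [ 0.02 -0.    0.89] rz -0.0 phi 0.4 q [-0.38  0.45  1.73  0.    0.96 -0.78] w 0.05831905898869175 t 11.35
```

Force near zero, so the lid is free and the jar is left behind. Raising to about 25 mm of clear air.

```bash
python3 -m jog '[[[0,0,-0.4],[0,0,0],0],[[0,0,-0.9],[0,0,0],0],[[0,0,-1.5],[0,0,0],0],[[0,0,-2.2],[0,0,0],0],[[0,0,-2.9],[0,0,0],0],[[0,0,-3.4],[0,0,0],0],[[0,0,-3.7],[0,0,0],0],[[0,0,-3.8],[0,0,0],0],[[0,0,-3.8],[0,0,0],0],[[0,0,-3.8],[0,0,0],0],[[0,0,-3.8],[0,0,0],0]]'; python3 - <<'E'
from h import *
o=ctrl.observe();print(o['force'],o['wrist_torque']);to((.5495,-.2072,.133),-1.15+1.55)
s=ctrl.snapshot("scene");u,v=proj(s,(.5495,-.2072,.1)).astype(int);f=7;x0,y0=u-40,v-40
im=np.ascontiguousarray(cv2.resize(s["image"][y0:y0+80,x0:x0+80],None,fx=f,fy=f,interpolation=2))
for z,r in((.140,.03),(.162,.03),(.117,.02)):
    p=[(proj(s,(.5495+r*np.cos(t),-.2072+r*np.sin(t),z))+.5-[x0,y0])*f for t in np.linspace(0,6.28,40)]
    cv2.polylines(im,[np.int32(p)],True,(0,0,255),1)
cv2.imwrite("pics/end.png",cv2.cvtColor(im,4))
for n in("jar_mouth","lid_top"):print(n,[(r["score"],at(s,r["location"],.117 if n[0]=="j" else .162)) for r in ctrl.mark_of(n,"scene")[:2]])
E
```

```text
time_s: 12.45
tcp_pos: [0.5494, -0.2073, 0.1326]
eef_rot: [[-0.389, 0.921, -0.001], [0.921, 0.389, 0.0], [0.001, -0.0, -1.0]]
force: [0.4, -0.6, -0.5]
grip_width: 0.0581
gripper_force: 66.2
[ 0.44106989 -0.57133607 -0.45387226] [ 0.03909683 -0.04102806  0.03960528]
shift [ 0.    0.02 -0.04] rz -0.0 phi 0.4 q [-0.38  0.42  1.68  0.    1.05 -0.78] w 0.058138889256740815 t 12.45
jar_mouth [(0.86, array([0.6753641 , 0.23852653, 0.117     ])), (0.67, array([ 0.5507151 , -0.20287745,  0.117     ]))]
lid_top [(0.49, array([ 0.55665245, -0.20245872,  0.162     ]))]
```

View pics/end.png

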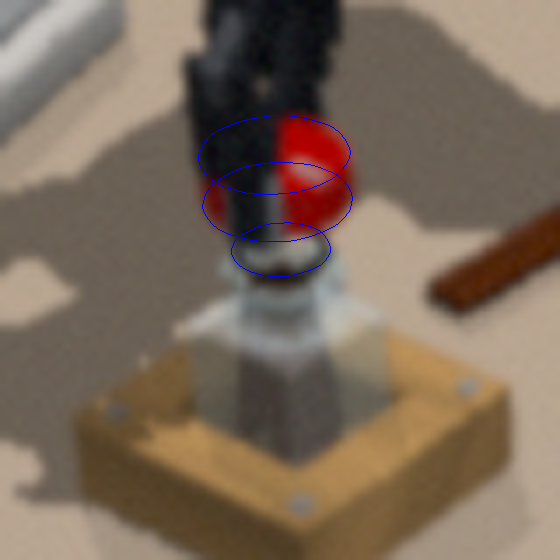

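The lid (275,180) is held level, directly over the open mouth (281,255). The jar is seated in the block, and the overlays match about 23–27 mm of air.

```bash
python3 -c "
from rig import ctrl
print(ctrl.finish_job())"
```

```text
the job is handed in; nothing more can be done
None
```

The job is handed in, at about 12.5 s on the robot's clock: the red-lidded jar is seated in the block, and its lid is unscrewed and held level about 2.5 cm above the open mouth; the judged result was not shown.

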